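# Tidy the cane-repair bench

## Task

Tidy up the loose cane fittings: stand the turned knob in the round holder, lay the long T-handle in the long holder and the steel block in the square holder, each sitting flat on the holder's floor inside its rim. Set the rubber foot upright between the four posts of the spring magazine and press it fully down; leave everything released and at rest.

Things in the scene. Friction and masses are not known exactly. Their poses are not given: they have to be found in the camera images.
- knob: Turned wooden cane knob, standing upright, 59 mm tall: round foot flange 50 mm across and 10 mm high, waist 28 mm, above it a round head 43 mm across, widest 31 to 45 mm above the underside. About 80 g. Origin: centre of the underside, z up. Round, so its yaw does not matter.
- handle: Wooden T-handle of a cane lying on its back: a rounded bar 84 mm long (x), 28 mm wide (y), 32 mm high, with a brass socket collar 20 mm across rising 10 mm more from the middle of its top. About 90 g. Origin: centre of the underside, x along the bar, z up.
- block: Plain square steel bench block, 50 x 50 mm, 35 mm high, about 0.55 kg. Origin: centre of the underside, x and y square to its sides, z up.
- foot: Light grey rubber cane foot: a short upright disc 40 mm across and 24 mm high with a dark ring and a dark centre spot on its top face (the underside is plain), about 35 g. Origin: centre of the underside, z up.
- round_holder: Fixed low plywood dish for the knob: round recess 66 mm across with a grey felt floor 4 mm above the table, rim 8 mm wide and 10 mm high above the table, 82 mm across outside. Origin: centre of its underside on the table.
- long_holder: Fixed low plywood tray for the T-handle: rectangular recess 100 mm (x) by 44 mm (y) with a grey felt floor 4 mm above the table, rim 8 mm wide and 10 mm high above the table. Origin: centre of its underside on the table, x along its length.
- square_holder: Fixed low plywood tray for the steel block: square recess 66 x 66 mm with a grey felt floor 4 mm above the table, rim 8 mm wide and 10 mm high above the table. Origin: centre of its underside on the table, x and y square to its sides.
- magazine: Fixed spring magazine: grey base 74 (x) by 60 mm (y), 6 mm high, with four steel posts 10 mm thick, domed tops 44 mm above the table, centred 23 mm in x and 16 mm in y either side of the middle. Between them a round metal follower plate 33 mm across on a spring; the foot fits between the posts with 3 mm play all round. Origin: centre of the base's underside, on the table, z up.
- follower (a joint): Travel of the magazine's follower plate, m: 0 at the start (its upper face 32 mm above the table; a foot set on it stands 12 mm proud of the posts), 0.012 fully down at its stop (foot's top level with the post tops). Pushing takes 5 to 6 N; a friction brake keeps it where it is pushed when let go.
Mind the look-alikes: they are no part of the job. What is shaped like the knob but blue or purple is not meant.

How it is judged (in metres and radians):
At the end, for the whole second after the job is handed in: Knob, T-handle and block at rest in their holders (within 14 mm of centre, underside 1 to 8 mm above the table, tilt under 0.1 rad); foot upright between the posts (within 8 mm, underside 16 to 24.5 mm above the table), follower at least 9 mm down; all under 20 mm/s (horizontal distance between knob and round_holder below 0.014 m and z of knob in the frame of round_holder between 0.001 and 0.008 m and angle between each of knob, handle, block, foot's own z axis and vertical below 0.1 rad and linear speed of each of knob, handle, block, foot below 0.02 m/s and horizontal distance between handle and long_holder below 0.014 m and z of handle in the frame of long_holder between 0.001 and 0.008 m and horizontal distance between block and square_holder below 0.014 m and z of block in the frame of square_holder between 0.001 and 0.008 m and horizontal distance between foot and magazine below 0.008 m and z of foot in the frame of magazine between 0.016 and 0.0245 m and value of joint follower above 0.009 m); the robot touches nothing.
It also fails if it takes over 112 s, if anything falls off the work surface, if the arm or the gripper's body presses on something with over 40 N, if the wrist force passes 120 N, or if a joint passes its speed limit or range.

## Robot

A 6-joint arm with a two-finger parallel gripper is mounted at the origin on the work surface. World frame = base frame: x ahead of the robot, y to its left, z up, the work surface at z = 0. Lengths are in m, angles in degrees, forces in N, time in s.
With the tool pointing down it reaches from about 0.325 to 0.775 m from the base axis. Payload 5.5 kg.
Tool frame: the origin (TCP) lies at the very end of the fingers, on their centre line; the grasp point (between the pads) lies 19 mm behind it; z points along the fingers, y is the line along which they close (so a half turn about z gives the same grasp; the last joint's range is limited). The gripper opens to 85 mm and grips with 20 to 120 N. Pads are 22 mm wide; open, the fingers measure 114 mm over their backs; the gripper's body (76 mm by 85 mm) begins 54 mm behind the grasp point. The pads swing forward as they close: fully open they stand 13 mm farther back than shut.
Start: joints at [63.673, 5.22, 70.514, -0, 104.267, -3.249], TCP at [0.235, 0.552, 0.231] pointing down, gripper open.
Joint ranges: [-164.24, 164.24], [-49.07, 125.15], [9.68, 141.18], [-86.29, 266.29], [3.28, 154.24], [-151.56, 151.56]. Speed limits (degrees/s): [147.25, 147.25, 172.46, 180, 180, 180].

## Interface

Orientations are given as [roll, pitch, yaw] about the fixed x, y, z axes, in that order (R = Rz(yaw) Ry(pitch) Rx(roll)).
In Python, from rig import manip gives the robot as it stands.
- The arm moves only by the tool step_arm, never from a script. Its argument "series" is a list that holds one entry, the list of rows, each a list of 7 numbers: the shift along the tool's x, y, z in m, then the turn, a rotation vector about the tool's x, y, z in degrees, then the finger opening in m, from 0 to 0.0854. A call has 1 to 20 rows; each row shifts and turns the commanded pose from where the row before left it, along the tool's axes as they then stand; what a row does not reach is not made up. A row lasts 1/12 s, in which the tool goes at most 41.7 mm and 7.16 degrees, less where a joint would pass 70% of its speed; a pose out of reach is approached as far as the arm can. A call with a gripper value outside its range is refused whole. The fingers move at their own pace and stop on an object; "squeeze" is the grip in N (left out, the last holds). Time passes only in rows, so rows that do not move let the fingers close. It gives the time, the measured TCP pose, the force, the opening and the grip force at its end, in the units of the state.
- manip.sense(): the state, without advancing time (a new reading comes with each control period).
- manip.camera(name): name is "side" or "top"; returns the picture (400x640x3 uint8, red, green, blue); there is no depth.
- manip.camera_info(name): a dict with "vertical_fov" (degrees; the focal length in pixels is half the picture's height over the tangent of half this angle, whatever the lens; pixels are square), "cx", "cy" (the principal point, pixels), "T" (4x4, takes a point from camera to world coordinates). Camera axes: x right, y up, looking along -z (the intrinsics and any distortion apply to the point x, -y, -z); pixel columns grow to the right and rows downward; lengths in m; the calibration is good to about 2 mm. A picture is of the moment at which its call begins. camera_info takes no time and is no camera call.
- manip.finish_job(): hands the job in; it is judged then, once.
Trained networks look in the newest picture that a camera, given by its name, has taken for a name from the list of things; names that differ only in an ending like _2 or _b are one class to them, and where a whole thing is asked for, a point or a joint stands for the part that bears it (a point fixed in the world has none). Each returns a list of dicts, best first, with "score" (0 to 1); they miss things now and then, are a little off and sometimes report something else, mostly with a low value. They report only what shows in the picture. A call takes as long as a camera call. They do not tell look-alikes from the thing itself.
- manip.search_frame(camera, name): "uv" ([column, row] in pixels, amid what is visible of it).
- manip.cut_out(camera, name): "mask" (400x640 bool, what is visible of it) and "uv" ([column, row] in pixels, amid what is visible of it).
- manip.place_of(camera, name): "uv" ([column, row] in pixels: a listed point, or the origin of a listed thing).
The state is a dict: "t": time; "joints": joint angles; "qvel": joint speeds; "joint_torque": joint torques, N m; "tcp_pos": TCP position; "tcp_rot": TCP orientation; "ft_force": force on the tool from outside, world axes, zero at the start; "wrist_torque": the same for the moment, N m; "grip_width": finger opening in m; "gripper_force": force on a finger pad.
Only numpy, scipy, OpenCV 4.12 (cv2) and the standard library are available. Lean on these libraries where they do the work, as an engineer would, in place of code of your own. Each camera call takes 0.05 s, during which the arm holds its last target. There are 200 camera calls.

## Working session

There is one attempt and no reset: what is moved stays moved. The work goes in short steps, Python scripts to look and compute and a tool call to move; the robot and the scene stay as the last step left them, time stands still between calls to the robot, and variables do not carry over. Pictures are saved under pics/ and viewed, at most 14 in all, crops included, and the job is handed in when it is done.

Besides the shell and the picture viewer there is one more tool, called after ">>>" as name(argument=value, ...) on one line, values as JSON. step_arm: Moves the arm, as the interface text tells. Its arguments: {"type":"object","properties":{"series":{"type":"array","items":{"type":"array","items":{"type":"array","items":{"type":"number"}}}},"squeeze":{"type":"number"}},"required":["series"]}

```bash
ls; mkdir -p pics; python3 - <<'E'
from rig import manip
import cv2,numpy as np
for c in("top","side"):
    im=manip.camera(c); cv2.imwrite(f"pics/{c}0.png",im[:,:,::-1]); i=manip.camera_info(c); print(c,{k:(np.round(v,4).tolist() if k=="T" else v) for k,v in i.items()})
    for n in "knob handle block foot round_holder long_holder square_holder magazine".split():
        print(n,[(np.round(d["uv"]).tolist(),round(d["score"],2)) for d in manip.place_of(c,n)][:4])
print(manip.sense())
E
```

```text
pics
top {'vertical_fov': 47.45483507413212, 'cx': 318.3143628660692, 'cy': 196.58262322425438, 'T': [[-0.0011, 0.9908, -0.1356, 0.3319], [-0.9999, 0.0005, 0.0113, 0.0438], [0.0112, 0.1356, 0.9907, 1.4553], [0.0, 0.0, 0.0, 1.0]]}
knob [([208.0, 229.0], 0.64), ([199.0, 199.0], 0.63)]
handle [([363.0, 164.0], 0.71)]
block [([247.0, 235.0], 0.74)]
foot [([279.0, 168.0], 0.65)]
round_holder [([403.0, 240.0], 0.68), ([298.0, 224.0], 0.65), ([200.0, 198.0], 0.56)]
long_holder [([402.0, 240.0], 0.95)]
square_holder [([452.0, 203.0], 0.95)]
magazine [([350.0, 217.0], 0.78), ([402.0, 243.0], 0.52)]
side {'vertical_fov': 42.09301537527909, 'cx': 314.30840093715614, 'cy': 194.82529547683566, 'T': [[0.8394, 0.3787, -0.3899, -0.0319], [-0.5435, 0.5724, -0.614, -0.8099], [-0.0094, 0.7273, 0.6863, 0.9759], [0.0, 0.0, 0.0, 1.0]]}
knob [([256.0, 131.0], 0.84), ([231.0, 150.0], 0.82), ([343.0, 294.0], 0.68), ([274.0, 115.0], 0.62)]
handle [([388.0, 222.0], 0.73)]
block [([242.0, 172.0], 0.61)]
foot [([328.0, 161.0], 0.68)]
round_holder [([287.0, 201.0], 0.86)]
long_holder [([342.0, 295.0], 0.59), ([326.0, 235.0], 0.31)]
square_holder [([427.0, 317.0], 0.89)]
magazine [([325.0, 236.0], 0.71)]
{'t': 0.9, 'joints': array([ 6.36717685e+01,  5.21992698e+00,  7.05146284e+01,  1.24995159e-03,
        1.04265681e+02, -3.24645116e+00]), 'qvel': array([-0.05377654, -0.07581495,  0.06135492, -0.00539928,  0.00922008,
       -0.12771442]), 'joint_torque': array([-7.85639932e-04, -4.58470166e+01, -4.18097341e+01, -1.58905659e-04,
        7.52973701e-04,  7.55804763e-06]), 'tcp_pos': array([0.23520828, 0.55199494, 0.23126524]), 'tcp_rot': array([-1.79999832e+02, -1.22286721e-03,  1.56918528e+02]), 'ft_force': array([-0.56862255, -0.36336987, -0.23634182]), 'wrist_torque': array([ 0.02713701, -0.00782864,  0.01714382]), 'gripper_force': 0.0, 'grip_width': 0.08549741327439432}
```

View pics/top0.png

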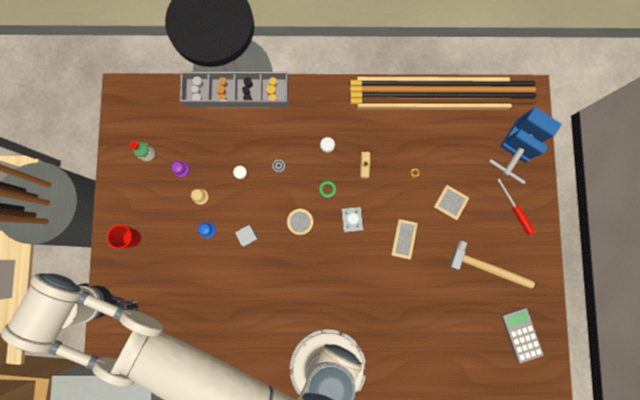

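View pics/side0.png

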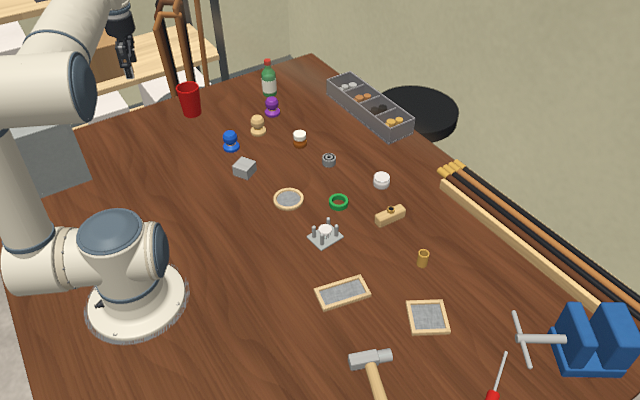

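Top view: knob (200,196), handle (365,164), block (246,235), foot (279,166), round holder (300,222), long holder (404,239), square holder (452,203), magazine (352,219). The blue and purple knobs and the white caps are decoys. I'll fit model silhouettes to the masks in both views.

```bash
cat > h.py <<'E'
from rig import manip
import cv2,numpy as np
from scipy.optimize import minimize
def cam(c):
    i=manip.camera_info(c); return 200/np.tan(np.radians(i["vertical_fov"]/2)),i["cx"],i["cy"],np.array(i["T"])
def proj(c,P):
    f,cx,cy,T=cam(c); p=(np.asarray(P)-T[:3,3])@T[:3,:3]
    return np.c_[cx+f*p[:,0]/-p[:,2],cy+f*p[:,1]/p[:,2]]
def ray(c,uv,z):
    f,cx,cy,T=cam(c); d=T[:3,:3]@np.array([(uv[0]-cx)/f,-(uv[1]-cy)/f,-1]); o=T[:3,3]
    return o+d*(z-o[2])/d[2]
a=np.linspace(0,2*np.pi,33)
def ring(d,z): return np.c_[d/2*np.cos(a),d/2*np.sin(a),0*a+z]
def rect(lx,ly,z): return np.array([[sx*lx/2,sy*ly/2,z] for sx in(-1,1) for sy in(-1,1)])
M=dict(knob=np.r_[ring(50,0),ring(50,10),ring(43,31),ring(43,45),ring(26,59)],
 handle=np.r_[rect(84,20,0),rect(84,28,8),rect(84,28,24),rect(84,20,32),ring(20,42)],
 block=np.r_[rect(50,50,0),rect(50,50,35)], foot=np.r_[ring(40,0),ring(40,24)],
 round_holder=np.r_[ring(82,0),ring(82,10)], long_holder=np.r_[rect(116,60,0),rect(116,60,10)],
 square_holder=np.r_[rect(82,82,0),rect(82,82,10)],
 magazine=np.r_[rect(74,60,0),rect(74,60,6),rect(46,32,44),rect(56,32,40),rect(46,42,40)])
M={k:v/1000 for k,v in M.items()}
S=8
def raster(h,o):
    m=np.zeros((640,640),np.uint8); cv2.fillPoly(m,[np.round((h-o)*S).astype(int)],1); return m
def world(n,q):
    P=M[n]; c,s=np.cos(q[2]),np.sin(q[2]); return np.c_[q[0]+c*P[:,0]-s*P[:,1],q[1]+s*P[:,0]+c*P[:,1],P[:,2]+(q[3] if len(q)>3 else 0)]
def fit(n,masks,xy,yaws,z=0):
    best=None; T=[]
    for c,m in masks.items():
        pts=np.argwhere(m)[:,::-1]
        ctr=np.array(np.median(pts,0)); pts=pts[np.all(abs(pts-ctr)<38,1)]
        corners=np.concatenate([pts+d for d in((-.5,-.5),(.5,-.5),(.5,.5),(-.5,.5))]).astype(np.float32)
        h=cv2.convexHull(corners)[:,0]; h=h-(h-h.mean(0))*.35/np.linalg.norm(h-h.mean(0),axis=1,keepdims=True)
        T.append((c,raster(h,ctr-40),ctr-40))
    def cost(q):
        s=0
        for c,m,o in T:
            p=proj(c,world(n,[q[0],q[1],q[2],z])).astype(np.float32)
            r=raster(cv2.convexHull(p)[:,0],o); s+=1-(r&m).sum()/max(1,(r|m).sum())
        return s/len(T)
    for y in yaws:
        r=minimize(cost,[*xy,y],method="Nelder-Mead",options=dict(initial_simplex=[[*xy,y],[xy[0]+.01,xy[1],y],[xy[0],xy[1]+.01,y],[*xy,y+.3]],xatol=1e-4,fatol=1e-4))
        if best is None or r.fun<best.fun: best=r
    return best.x,best.fun
def mask(c,n,uv):
    L=[d for d in manip.cut_out(c,n) if np.hypot(*(np.array(d["uv"])-uv))<14]
    return L[0]["mask"] if L else None
E
cat > m1.py <<'E'
from h import *
G=dict(knob=(200,196),handle=(365,164),block=(246,235),foot=(279,166),round_holder=(300,222),long_holder=(404,239),square_holder=(452,203),magazine=(352,219))
for c in("top","side"): manip.camera(c)
for n,uv in G.items():
    xy=ray("top",uv,.01)[:2]; ms={}
    for c in("top","side"):
        p=proj(c,[[*xy,.015]])[0]
        for _ in range(2):
            m=mask(c,n,p)
            if m is not None: ms[c]=m;break
    if not ms: print(n,"none",xy);continue
    rnd=n in("knob","foot","round_holder")
    ys=[0] if rnd else np.radians([0,30,60,90,120,150])
    o=[]
    for sub in [ms]+([{k:v} for k,v in ms.items()] if len(ms)>1 else []):
        q,f=fit(n,sub,xy,ys); o.append(([*(q[:2]*1000).round(1),round(np.degrees(q[2]),1)],round(f,3)))
    print(n,list(ms),o)
E
python3 m1.py
```

```text
knob ['top', 'side'] [([np.float64(532.1), np.float64(404.4), np.float64(23.9)], np.float64(0.153)), ([np.float64(529.9), np.float64(405.5), np.float64(14.4)], np.float64(0.152)), ([np.float64(534.3), np.float64(404.1), np.float64(9.3)], np.float64(0.145))]
handle ['top', 'side'] [([np.float64(633.4), np.float64(-122.5), np.float64(-1.2)], np.float64(0.139)), ([np.float64(630.8), np.float64(-122.0), np.float64(177.2)], np.float64(0.086)), ([np.float64(629.7), np.float64(-123.5), np.float64(180.0)], np.float64(0.178))]
block ['top', 'side'] [([np.float64(406.3), np.float64(254.5), np.float64(26.4)], np.float64(0.119)), ([np.float64(404.4), np.float64(253.0), np.float64(25.8)], np.float64(0.132)), ([np.float64(407.4), np.float64(255.6), np.float64(28.9)], np.float64(0.088))]
foot ['side'] [([np.float64(631.8), np.float64(154.6), np.float64(-0.1)], np.float64(0.094))]
round_holder ['top', 'side'] [([np.float64(450.4), np.float64(86.9), np.float64(8.1)], np.float64(0.074)), ([np.float64(449.9), np.float64(86.8), np.float64(6.4)], np.float64(0.029)), ([np.float64(454.8), np.float64(88.1), np.float64(11.3)], np.float64(0.104))]
long_holder ['top', 'side'] [([np.float64(397.5), np.float64(-245.3), np.float64(168.5)], np.float64(0.057)), ([np.float64(396.9), np.float64(-245.3), np.float64(168.5)], np.float64(0.045)), ([np.float64(397.9), np.float64(-245.8), np.float64(167.2)], np.float64(0.059))]
square_holder ['top', 'side'] [([np.float64(514.1), np.float64(-401.1), np.float64(59.6)], np.float64(0.043)), ([np.float64(513.7), np.float64(-401.4), np.float64(-30.9)], np.float64(0.044)), ([np.float64(515.0), np.float64(-400.2), np.float64(-31.3)], np.float64(0.035))]
magazine ['top', 'side'] [([np.float64(458.6), np.float64(-81.1), np.float64(4.4)], np.float64(0.048)), ([np.float64(458.2), np.float64(-80.5), np.float64(5.0)], np.float64(0.031)), ([np.float64(459.0), np.float64(-82.1), np.float64(184.9)], np.float64(0.053))]
```

```bash
cat > go.py <<'E'
import sys,numpy as np
from rig import manip
s=manip.sense(); p=np.array(s["tcp_pos"])*1000; yaw=s["tcp_rot"][2]
print("now",p.round(1),np.round(s["tcp_rot"],2),"grip",round(s["grip_width"],4),"t",round(s["t"],2))
for w in sys.argv[1:]:   # waypoints x,y,z,yaw (mm,deg); turn first, then shift in the turned axes
    q=np.array([float(v) for v in w.split(",")]); d=(q[3]-yaw+90)%180-90; j6=lambda y:(np.degrees(np.arctan2(q[1],q[0]))+90-y+180)%360-180
    if abs(j6(yaw+d))>140: d-=180*np.sign(d)
    yaw+=d; c,n=np.cos(np.radians(yaw)),np.sin(np.radians(yaw)); e=q[:3]-p; p=q[:3]
    print(w,"turn z",round(-d,2),"then shift mm",np.round([c*e[0]+n*e[1],n*e[0]-c*e[1],-e[2]],1),"j6",round(j6(yaw)))
E
python3 go.py 532,404.5,150,157 532,404.5,16,157 532,404.5,150,157 451,87,150,157
```

```text
now [235.2 552.  231.3] [180.    -0.   156.92] grip 0.0853 t 1.85
532,404.5,150,157 turn z -0.08 then shift mm [-330.8  -19.8   81.3] j6 -30
532,404.5,16,157 turn z -0.0 then shift mm [  0.   0. 134.] j6 -30
532,404.5,150,157 turn z -0.0 then shift mm [   0.    0. -134.] j6 -30
451,87,150,157 turn z -0.0 then shift mm [ -49.5 -323.9   -0. ] j6 -56
```

>>> step_arm(series=[[[-0.02757,-0.00165,0.0068,0,0,0,0.085],[-0.02757,-0.00165,0.0068,0,0,0,0.085],[-0.02757,-0.00165,0.0068,0,0,0,0.085],[-0.02757,-0.00165,0.0068,0,0,0,0.085],[-0.02757,-0.00165,0.0068,0,0,0,0.085],[-0.02757,-0.00165,0.0068,0,0,0,0.085],[-0.02757,-0.00165,0.0068,0,0,0,0.085],[-0.02757,-0.00165,0.0068,0,0,0,0.085],[-0.02757,-0.00165,0.0068,0,0,0,0.085],[-0.02757,-0.00165,0.0068,0,0,0,0.085],[-0.02757,-0.00165,0.0068,0,0,0,0.085],[-0.02757,-0.00165,0.0068,0,0,0,0.085],[0,0,0,0,0,0,0.085],[0,0,0,0,0,0,0.085]]], squeeze=40)

```text
t: 3.02
tcp_pos: [0.5326, 0.4029, 0.1484]
tcp_rot: [-179.9, -0.1, 156.8]
ft_force: [-0.4, 0.8, -0.9]
grip_width: 0.085
gripper_force: 0.0
```

```bash
python3 go.py 532,404.5,16,157; python3 - <<'E'
from h import *
a=manip.camera("top")[150:250,140:300]; b=manip.camera("side")[60:180,180:340]
cv2.imwrite("pics/c1.png",np.hstack([cv2.resize(a,(400,250)),cv2.resize(b,(400,250))])[:,:,::-1])
E
```

```text
now [532.6 402.9 148.4] [-1.7990e+02 -7.0000e-02  1.5678e+02] grip 0.085 t 3.02
532,404.5,16,157 turn z -0.22 then shift mm [  1.2   1.2 132.4] j6 -30
```

View pics/c1.png

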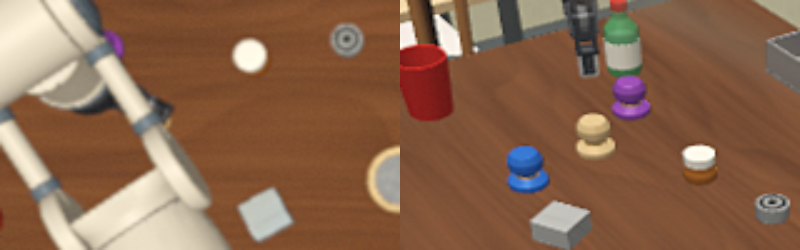

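The gripper hangs above the wooden knob, which is at about (595,135) in the crop; the foot shows its ring (773,207). Descending.

>>> step_arm(series=[[[0.0002,0.0002,0.022,0,0,0,0.085],[0.0002,0.0002,0.022,0,0,0,0.085],[0.0002,0.0002,0.022,0,0,0,0.085],[0.0002,0.0002,0.022,0,0,0,0.085],[0.0002,0.0002,0.022,0,0,0,0.085],[0.0002,0.0002,0.022,0,0,0,0.085],[0,0,0,0,0,0,0.085],[0,0,0,0,0,0,0],[0,0,0,0,0,0,0],[0,0,0,0,0,0,0],[0,0,0,0,0,0,0],[0,0,0,0,0,0,0],[0,0,0,0,0,0,0],[0,0,0,0,0,0,0]]], squeeze=40)

```text
t: 4.28
tcp_pos: [0.5322, 0.4065, 0.0207]
tcp_rot: [179.8, 0.1, 156.9]
ft_force: [-1.6, -0.6, 6.9]
grip_width: 0.041
gripper_force: 41.0
```

>>> step_arm(series=[[[0,0,-0.02,0,0,0,0],[0,0,-0.03,0,0,0,0],[0,0,-0.04,0,0,0,0],[0,0,-0.04,0,0,0,0],[0,0,0,0,0,0,0],[-0.0055,-0.036,0,0,0,0,0],[-0.0055,-0.036,0,0,0,0,0],[-0.0055,-0.036,0,0,0,0,0],[-0.0055,-0.036,0,0,0,0,0],[-0.0055,-0.036,0,0,0,0,0],[-0.0055,-0.036,0,0,0,0,0],[-0.0055,-0.036,0,0,0,0,0],[-0.0055,-0.036,0,0,0,0,0],[-0.0055,-0.036,0,0,0,0,0],[0,0,0,0,0,0,0],[0,0,0,0,0,0,0]]])

```text
t: 5.62
tcp_pos: [0.4498, 0.0867, 0.1485]
tcp_rot: [179.9, 0.1, 156.7]
ft_force: [-0.9, 0.5, -0.6]
grip_width: 0.0407
gripper_force: 41.1
```

```bash
cat > look.py <<'E'
import sys; from h import *   # name, x,y mm centre, half size px
n,x,y,k=sys.argv[1],float(sys.argv[2])/1000,float(sys.argv[3])/1000,int(sys.argv[4]); o=[]
for c in("top","side"):
    im=manip.camera(c); u,v=np.round(proj(c,[[x,y,.03]])[0]).astype(int); u=np.clip(u,k,639-k);v=np.clip(v,k,399-k); print(c,"crop origin",u-k,v-k,"scale",round(400/2/k,2))
    o.append(cv2.resize(im[v-k:v+k,u-k:u+k],(400,400),interpolation=cv2.INTER_CUBIC))
cv2.imwrite(f"pics/{n}.png",np.hstack(o)[:,:,::-1])
E
python3 look.py c2 451 87 60; python3 go.py 451,87,25,157
```

```text
top crop origin 239 161 scale 3.33
side crop origin 227 132 scale 3.33
now [450.   88.5 148.2] [1.7994e+02 5.0000e-02 1.5690e+02] grip 0.0406 t 5.72
451,87,25,157 turn z -0.1 then shift mm [ -1.5  -1.  123.2] j6 -56
```

View pics/c2.png

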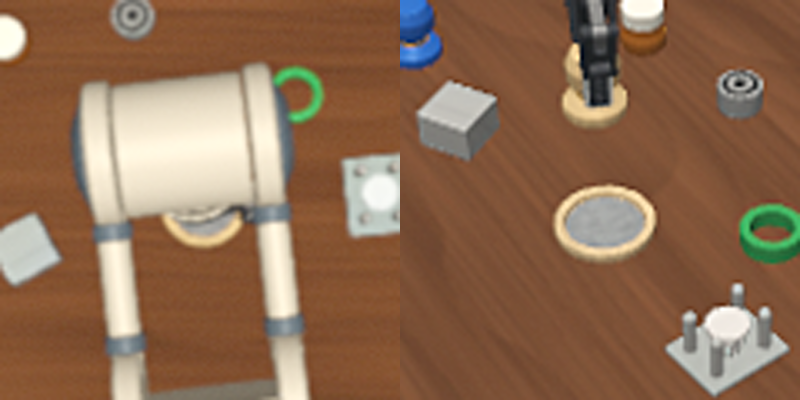

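Knob held upright over the round holder (side crop 595,100 above dish 605,222).

>>> step_arm(series=[[[-0.0005,0,0.02,0,0,0,0],[-0.0005,-0.0005,0.03,0,0,0,0],[-0.0005,-0.0005,0.03,0,0,0,0],[0,0,0.02,0,0,0,0],[0,0,0.01,0,0,0,0],[0,0,0.005,0,0,0,0],[0,0,0.004,0,0,0,0],[0,0,0.003,0,0,0,0],[0,0,0,0,0,0,0],[0,0,0,0,0,0,0]]])

```text
t: 6.55
tcp_pos: [0.4514, 0.0869, 0.0268]
tcp_rot: [179.9, 0.1, 156.9]
ft_force: [0.4, 0.1, -1.6]
grip_width: 0.0408
gripper_force: 41.1
```

>>> step_arm(series=[[[0,0,0.002,0,0,0,0],[0,0,0.002,0,0,0,0],[0,0,0,0,0,0,0]]])

```text
t: 6.8
tcp_pos: [0.4518, 0.0867, 0.0247]
tcp_rot: [179.9, 0.2, 156.9]
ft_force: [-5.1, -0.4, 12.3]
grip_width: 0.0408
gripper_force: 42.1
```

>>> step_arm(series=[[[0,0,0,0,0,0,0.05],[0,0,0,0,0,0,0.06],[0,0,0,0,0,0,0.085],[0,0,0,0,0,0,0.085],[0,0,0,0,0,0,0.085],[0,0,0,0,0,0,0.085],[0,0,-0.02,0,0,0,0.085],[0,0,-0.03,0,0,0,0.085],[0,0,-0.04,0,0,0,0.085],[0,0,-0.04,0,0,0,0.085],[0,0,0,0,0,0,0.085]]])

```text
t: 7.72
tcp_pos: [0.4539, 0.0871, 0.1609]
tcp_rot: [179.6, 0.7, 156.9]
ft_force: [0.7, -0.5, 0.5]
grip_width: 0.0852
gripper_force: 0.0
```

```bash
python3 look.py c3 451 87 60; python3 go.py 406.5,254.5,130,26.4 406.5,254.5,6,26.4 514,-401,130,-30.5
```

```text
top crop origin 239 161 scale 3.33
side crop origin 227 132 scale 3.33
now [451.9  86.8 154. ] [179.87   0.23 156.92] grip 0.0853 t 7.82
406.5,254.5,130,26.4 turn z -49.48 then shift mm [-33.9 170.3  24. ] j6 -84
406.5,254.5,6,26.4 turn z -0.0 then shift mm [ -0.   0. 124.] j6 -84
514,-401,130,-30.5 turn z 56.9 then shift mm [-425.3 -510.2 -124. ] j6 -97
```

View pics/c3.png

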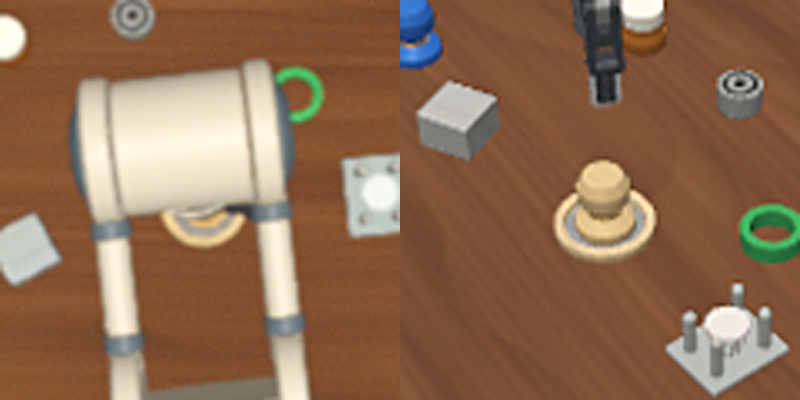

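The knob stands in the round holder (side crop 605,200). Now the block, with yaw 116.4 (90° symmetric) to keep the wrist central.

>>> step_arm(series=[[[0,0,0,0,0,6.75,0.085],[0,0,0,0,0,6.75,0.085],[0,0,0,0,0,6.75,0.085],[0,0,0,0,0,6.75,0.085],[0,0,0,0,0,6.75,0.085],[0,0,0,0,0,6.75,0.085],[0.0284,0.00565,0.004,0,0,0,0.085],[0.0284,0.00565,0.004,0,0,0,0.085],[0.0284,0.00565,0.004,0,0,0,0.085],[0.0284,0.00565,0.004,0,0,0,0.085],[0.0284,0.00565,0.004,0,0,0,0.085],[0.0284,0.00565,0.004,0,0,0,0.085],[0,0,0.02,0,0,0,0.085],[0,0,0.02,0,0,0,0.085],[0,0,0,0,0,0,0.085],[0,0,0,0,0,0,0.085]]])

```text
t: 9.15
tcp_pos: [0.4037, 0.2536, 0.085]
tcp_rot: [-179.7, 0.0, 116.4]
ft_force: [-0.1, 0.4, -0.2]
grip_width: 0.0849
gripper_force: 0.0
```

```bash
python3 go.py 406.5,254.5,6,116.4
```

```text
now [403.7 253.6  85. ] [-1.7968e+02  1.0000e-02  1.1643e+02] grip 0.0849 t 9.15
406.5,254.5,6,116.4 turn z 0.03 then shift mm [-0.5  2.9 79. ] j6 6
```

>>> step_arm(series=[[[0,0.001,0.02,0,0,0,0.085],[0,0.001,0.02,0,0,0,0.085],[0,0,0.02,0,0,0,0.085],[0,0,0.012,0,0,0,0.085],[0,0,0.007,0,0,0,0.085],[0,0,0,0,0,0,0.085],[0,0,0,0,0,0,0],[0,0,0,0,0,0,0],[0,0,0,0,0,0,0],[0,0,0,0,0,0,0],[0,0,0,0,0,0,0],[0,0,0,0,0,0,0],[0,0,0,0,0,0,0]]], squeeze=70)

```text
t: 10.23
tcp_pos: [0.4079, 0.2558, 0.0107]
tcp_rot: [179.8, -0.0, 116.4]
ft_force: [-1.1, -0.1, 5.0]
grip_width: 0.0488
gripper_force: 74.5
```

>>> step_arm(series=[[[0,0,-0.015,0,0,0,0],[0,0,-0.025,0,0,0,0],[0,0,-0.04,0,0,0,0],[0,0,-0.04,0,0,0,0],[0,0,0,0,0,7.1,0],[0,0,0,0,0,7.1,0],[0,0,0,0,0,7.1,0],[0,0,0,0,0,7.1,0],[0,0,0,0,0,7.1,0],[0,0,0,0,0,7.1,0],[0,0,0,0,0,7.1,0],[0,0,0,0,0,7.2,0],[0,0,0,0,0,0,0]]])

```text
t: 11.32
tcp_pos: [0.4066, 0.255, 0.1278]
tcp_rot: [-179.9, 0.1, 59.3]
ft_force: [0.7, -0.4, -6.4]
grip_width: 0.0484
gripper_force: 74.1
```

>>> step_arm(series=[[[-0.015,0.012,0,0,0,0,0],[-0.0285,0.0236,0,0,0,0,0],[-0.0285,0.0236,0,0,0,0,0],[-0.0285,0.0236,0,0,0,0,0],[-0.0285,0.0236,0,0,0,0,0],[-0.0285,0.0236,0,0,0,0,0],[-0.0285,0.0236,0,0,0,0,0],[-0.0285,0.0236,0,0,0,0,0],[-0.0285,0.0236,0,0,0,0,0],[-0.0285,0.0236,0,0,0,0,0],[-0.0285,0.0236,0,0,0,0,0],[-0.0285,0.0236,0,0,0,0,0],[-0.0285,0.0236,0,0,0,0,0],[-0.0285,0.0236,0,0,0,0,0],[-0.0285,0.0236,0,0,0,0,0],[-0.0285,0.0236,0,0,0,0,0],[-0.0285,0.0236,0,0,0,0,0],[-0.0285,0.0236,0,0,0,0,0],[0,0,0,0,0,0,0],[0,0,0,0,0,0,0]]])

```text
t: 12.98
tcp_pos: [0.5092, -0.3863, 0.1261]
tcp_rot: [-179.8, -0.0, 59.6]
ft_force: [-0.0, 0.6, -5.5]
grip_width: 0.0485
gripper_force: 74.6
```

```bash
python3 go.py 514,-401,30,59.5;python3 look.py c4 514 -401 60
```

```text
now [ 509.2 -386.3  126.1] [-1.7977e+02 -3.0000e-02  5.9600e+01] grip 0.0485 t 12.98
514,-401,30,59.5 turn z 0.1 then shift mm [-10.3  11.6  96.1] j6 -7
top crop origin 394 141 scale 3.33
side crop origin 369 250 scale 3.33
```

View pics/c4.png

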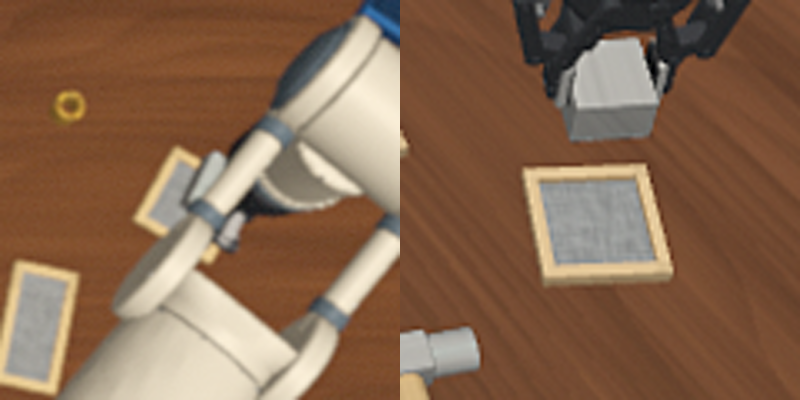

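Block held level and square over the holder (side crop: block 610,95, tray 600,225). Shifting and lowering.

>>> step_arm(series=[[[-0.0052,0.0058,0,0,0,0,0],[-0.0052,0.0058,0,0,0,0,0],[0,0,0.025,0,0,0,0],[0,0,0.03,0,0,0,0],[0,0,0.025,0,0,0,0],[0,0,0.015,0,0,0,0],[0,0,0.008,0,0,0,0],[0,0,0,0,0,0,0],[0,0,0.003,0,0,0,0],[0,0,0.003,0,0,0,0],[0,0,0,0,0,0,0]]])

```text
t: 14.0
tcp_pos: [0.5156, -0.4001, 0.0211]
tcp_rot: [179.9, 0.0, 59.6]
ft_force: [-0.9, 0.2, -6.2]
grip_width: 0.049
gripper_force: 74.5
```

>>> step_arm(series=[[[0,0,0.003,0,0,0,0],[0,0,0.002,0,0,0,0],[0,0,0.002,0,0,0,0],[0,0,0,0,0,0,0]]])

```text
t: 14.33
tcp_pos: [0.5153, -0.3999, 0.0148]
tcp_rot: [179.9, 0.0, 59.6]
ft_force: [-3.0, 2.6, 3.1]
grip_width: 0.0489
gripper_force: 75.5
```

>>> step_arm(series=[[[0,0,0,0,0,0,0.056],[0,0,0,0,0,0,0.066],[0,0,0,0,0,0,0.085],[0,0,0,0,0,0,0.085],[0,0,0,0,0,0,0.085],[0,0,0,0,0,0,0.085],[0,0,-0.02,0,0,0,0.085],[0,0,-0.03,0,0,0,0.085],[0,0,-0.04,0,0,0,0.085],[0,0,-0.04,0,0,0,0.085],[0,0,0,0,0,6.76,0.085],[0,0,0,0,0,6.76,0.085],[0,0,0,0,0,6.76,0.085],[0,0,0,0,0,6.76,0.085],[0,0,0,0,0,6.76,0.085],[0,0,0,0,0,6.76,0.085],[0,0,0,0,0,6.76,0.085],[0,0,0,0,0,6.76,0.085],[0,0,0,0,0,6.76,0.085]]])

```text
t: 15.92
tcp_pos: [0.5149, -0.3996, 0.1426]
tcp_rot: [180.0, 0.0, -1.6]
ft_force: [0.5, -0.1, -0.3]
grip_width: 0.085
gripper_force: 0.0
```

>>> step_arm(series=[[[0.011,-0.028,0,0,0,0,0.085],[0.011,-0.028,0,0,0,0,0.085],[0.011,-0.028,0,0,0,0,0.085],[0.011,-0.028,0,0,0,0,0.085],[0.011,-0.028,0,0,0,0,0.085],[0.011,-0.028,0,0,0,0,0.085],[0.011,-0.028,0,0,0,0,0.085],[0.011,-0.028,0,0,0,0,0.085],[0.011,-0.028,0,0,0,0,0.085],[0.011,-0.028,0,0,0,0,0.085],[0,0,0,0,0,0,0.085],[0,0,0,0,0,0,0.085]]])

```text
t: 16.92
tcp_pos: [0.6316, -0.1204, 0.1425]
tcp_rot: [180.0, 0.0, -1.1]
ft_force: [-0.8, -0.8, -0.3]
grip_width: 0.085
gripper_force: 0.0
```

```bash
python3 go.py 631.5,-122.5,80,-1.5 631.5,-122.5,7,-1.5; python3 - <<'E'
from h import *
im=manip.camera("side")
cv2.imwrite("pics/c5.png",cv2.resize(im[150:350,290:490],(600,600),interpolation=cv2.INTER_CUBIC)[:,:,::-1])
E
```

```text
now [ 631.6 -120.4  142.5] [ 1.80e+02  1.00e-02 -1.11e+00] grip 0.085 t 16.92
631.5,-122.5,80,-1.5 turn z 0.39 then shift mm [-0.   2.1 62.5] j6 81
631.5,-122.5,7,-1.5 turn z -0.0 then shift mm [ 0. -0. 73.] j6 81
```

View pics/c5.png

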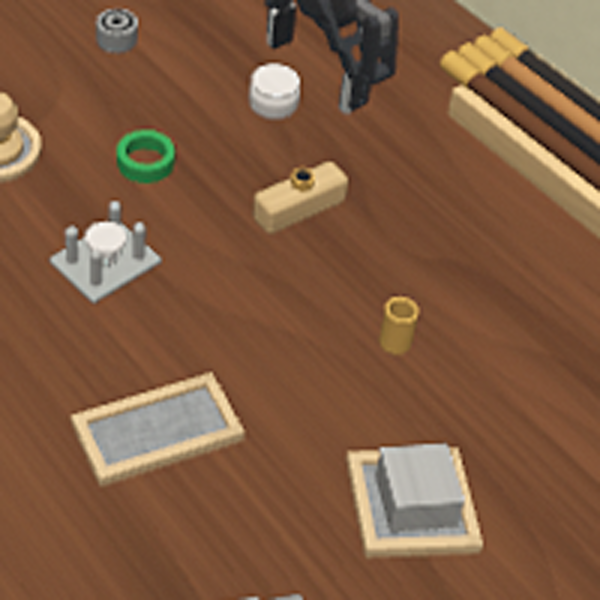

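Block sits in the square holder (420,490); handle (300,195) is below the gripper. Lowering onto it.

>>> step_arm(series=[[[0,0.001,0.03,0,0,0.4,0.085],[0,0.001,0.03,0,0,0,0.085],[0,0,0.03,0,0,0,0.085],[0,0,0.02,0,0,0,0.085],[0,0,0.015,0,0,0,0.085],[0,0,0.0105,0,0,0,0.085],[0,0,0,0,0,0,0.085],[0,0,0,0,0,0,0],[0,0,0,0,0,0,0],[0,0,0,0,0,0,0],[0,0,0,0,0,0,0],[0,0,0,0,0,0,0],[0,0,0,0,0,0,0],[0,0,0,0,0,0,0],[0,0,0,0,0,0,0]]], squeeze=40)

```text
t: 18.22
tcp_pos: [0.632, -0.1242, 0.0087]
tcp_rot: [180.0, -0.1, -1.7]
ft_force: [-0.5, 0.3, 5.9]
grip_width: 0.0272
gripper_force: 41.9
```

>>> step_arm(series=[[[0,0,-0.015,0,0,0,0],[0,0,-0.025,0,0,0,0],[0,0,-0.03,0,0,0,0],[0,0,-0.03,0,0,0,0],[0,0,0,0,0,4.9,0],[0,0,0,0,0,4.9,0],[0,0,0,0,0,0,0],[-0.0257,0.0207,0,0,0,0,0],[-0.0257,0.0207,0,0,0,0,0],[-0.0257,0.0207,0,0,0,0,0],[-0.0257,0.0207,0,0,0,0,0],[-0.0257,0.0207,0,0,0,0,0],[-0.0257,0.0207,0,0,0,0,0],[-0.0257,0.0207,0,0,0,0,0],[-0.0257,0.0207,0,0,0,0,0],[0,0,0,0,0,0,0],[0,0,0,0,0,0,0]]])

```text
t: 19.63
tcp_pos: [0.3954, -0.246, 0.1066]
tcp_rot: [-180.0, 0.0, -11.5]
ft_force: [0.5, 0.0, -0.2]
grip_width: 0.0271
gripper_force: 41.2
```

```bash
python3 go.py 397.5,-245.5,20,-11.5;python3 look.py c6 397 -245 50
```

```text
now [ 395.4 -246.   106.6] [-1.7998e+02  3.0000e-02 -1.1510e+01] grip 0.0271 t 19.63
397.5,-245.5,20,-11.5 turn z -0.01 then shift mm [ 2.  -0.9 86.6] j6 70
top crop origin 355 188 scale 4.0
side crop origin 292 235 scale 4.0
```

View pics/c6.png

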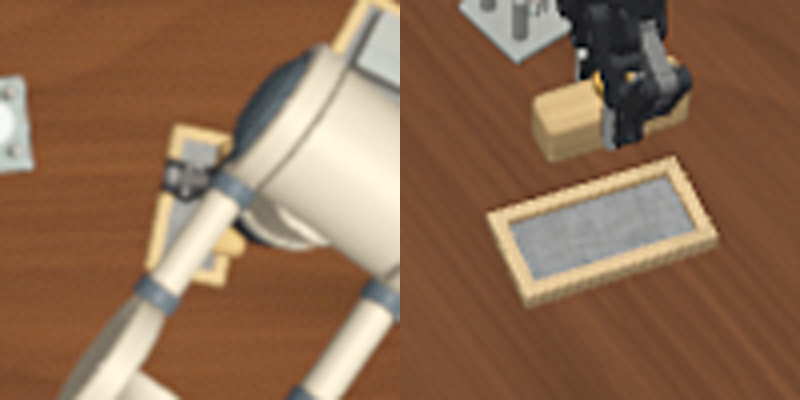

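Handle held level and parallel to its tray (side crop 610,115 above 605,230). Lowering.

>>> step_arm(series=[[[0.001,-0.0005,0.025,0,0,0,0],[0.001,-0.0005,0.025,0,0,0,0],[0,0,0.02,0,0,0,0],[0,0,0.01,0,0,0,0],[0,0,0.006,0,0,0,0],[0,0,0.003,0,0,0,0],[0,0,0.002,0,0,0,0],[0,0,0,0,0,0,0]]])

```text
t: 20.4
tcp_pos: [0.3994, -0.2451, 0.017]
tcp_rot: [180.0, -0.1, -11.5]
ft_force: [-0.2, -0.1, -0.3]
grip_width: 0.027
gripper_force: 41.2
```

>>> step_arm(series=[[[0,0,0.002,0,0,0,0],[0,0,0.001,0,0,0,0],[0,0,0,0,0,0,0]]])

```text
t: 20.65
tcp_pos: [0.399, -0.2451, 0.0136]
tcp_rot: [180.0, -0.0, -11.5]
ft_force: [-0.3, 0.6, -0.3]
grip_width: 0.0272
gripper_force: 41.2
```

>>> step_arm(series=[[[0,0,0.001,0,0,0,0],[0,0,0.0007,0,0,0,0],[0,0,0,0,0,0,0]]])

```text
t: 20.9
tcp_pos: [0.3991, -0.2452, 0.0127]
tcp_rot: [180.0, -0.1, -11.5]
ft_force: [-2.0, 1.5, 5.5]
grip_width: 0.0273
gripper_force: 42.0
```

>>> step_arm(series=[[[0,0,0,0,0,0,0.036],[0,0,0,0,0,0,0.046],[0,0,0,0,0,0,0.085],[0,0,0,0,0,0,0.085],[0,0,0,0,0,0,0.085],[0,0,0,0,0,0,0.085],[0,0,0,0,0,0,0.085],[0,0,-0.02,0,0,0,0.085],[0,0,-0.03,0,0,0,0.085],[0,0,-0.04,0,0,0,0.085],[0,0,-0.04,0,0,0,0.085],[0,0,0,0,0,-5.3,0.085],[0,0,0,0,0,-5.3,0.085],[0,0,0,0,0,-5.3,0.085],[0,0,0,0,0,0,0.085]]])

```text
t: 22.15
tcp_pos: [0.3989, -0.245, 0.1418]
tcp_rot: [180.0, -0.0, 4.6]
ft_force: [0.2, 0.8, 0.1]
grip_width: 0.085
gripper_force: 0.0
```

```bash
cat > m2.py <<'E'
from h import *
G=dict(foot=(279,166),magazine=(352,219),block=(452,203),handle=(404,239),knob=(300,222))
Z=dict(block=.004,handle=.004,knob=.004)
for c in("top","side"): manip.camera(c)
for n,uv in G.items():
    xy=ray("top",uv,.01)[:2]; o=[]
    for c in("top","side"):
        p=proj(c,[[*xy,.015]])[0]
        for _ in range(3):
            m=mask(c,n,p)
            if m is not None: break
        if m is None: o.append((c,"none")); continue
        q,f=fit(n,{c:m},xy,[0] if n in("foot","knob") else np.radians([4,60,-12]),Z.get(n,0)); o.append((c,[*(q[:2]*1000).round(1),q[2].round(3)],round(f,3)))
    print(n,o)
E
python3 m2.py; python3 go.py 632,154.6,100,4.4
```

```text
foot [('top', 'none'), ('side', 'none')]
magazine [('top', [np.float64(458.4), np.float64(-81.0), np.float64(0.104)], np.float64(0.043)), ('side', [np.float64(459.5), np.float64(-85.1), np.float64(-0.062)], np.float64(0.287))]
block [('top', [np.float64(519.3), np.float64(-406.7), np.float64(-0.015)], np.float64(0.31)), ('side', [np.float64(517.5), np.float64(-401.7), np.float64(-0.47)], np.float64(0.07))]
handle [('top', [np.float64(424.3), np.float64(-233.3), np.float64(-1.286)], np.float64(0.908)), ('side', [np.float64(402.4), np.float64(-248.9), np.float64(-0.208)], np.float64(0.077))]
knob [('top', [np.float64(451.8), np.float64(85.7), np.float64(0.118)], np.float64(0.142)), ('side', [np.float64(452.3), np.float64(86.6), np.float64(-0.184)], np.float64(0.184))]
now [ 398.8 -244.9  141.5] [180.    -0.     4.41] grip 0.0852 t 22.95
632,154.6,100,4.4 turn z 0.01 then shift mm [ 263.1 -380.4   41.5] j6 99
```

```bash
cat > m3.py <<'E'
from h import *
for c in("top","side"):
    im=manip.camera(c); p=proj(c,[[.632,.155,.012]])[0]
    hsv=cv2.cvtColor(im,cv2.COLOR_RGB2HSV); m=(hsv[:,:,1]<70).astype(np.uint8)
    k,l,st,ct=cv2.connectedComponentsWithStats(m); j=1+np.argmin(np.hypot(*(ct[1:]-p).T)); mm=cv2.morphologyEx((l==j).astype(np.uint8),cv2.MORPH_CLOSE,np.ones((7,7)))
    print(c,st[j],ct[j].round(1),p.round(1)); q,f=fit("foot",{c:mm>0},[.632,.155],[0]); print((q*1000).round(1),round(f,3))
E
python3 m3.py; python3 look.py c7 632 155 18
```

```text
top [272 160  14  13 139] [278.4 165.8] [278.8 165.1]
[629.6 156.   33.2] 0.076
side [     0      0    640    345 121132] [333.3 122.7] [328.7 159.6]
[  686.6   208.  -2112.6] 0.967
top crop origin 260 146 scale 11.11
side crop origin 311 137 scale 11.11
```

View pics/c7.png

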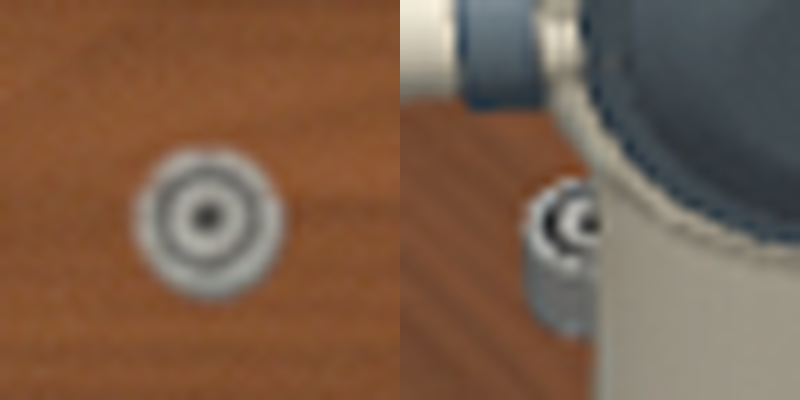

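Ring and centre spot visible (top ~(278.7,165.5)): the foot is upright at about (630.5,155.5). Going there.

>>> step_arm(series=[[[0.02014,-0.02934,0,0,0,0,0.085],[0.02014,-0.02934,0,0,0,0,0.085],[0.02014,-0.02934,0,0,0,0,0.085],[0.02014,-0.02934,0,0,0,0,0.085],[0.02014,-0.02934,0,0,0,0,0.085],[0.02014,-0.02934,0,0,0,0,0.085],[0.02014,-0.02934,0,0,0,0,0.085],[0.02014,-0.02934,0,0,0,0,0.085],[0.02014,-0.02934,0,0,0,0,0.085],[0.02014,-0.02934,0,0,0,0,0.085],[0.02014,-0.02934,0,0,0,0,0.085],[0.02014,-0.02934,0,0,0,0,0.085],[0.02014,-0.02934,0,0,0,0,0.085],[0,0,0.03,0,0,0,0.085],[0,0,0.03,0,0,0,0.085],[0,0,0,0,0,0,0.085],[0,0,0,0,0,0,0.085]]])

```text
t: 24.57
tcp_pos: [0.6289, 0.1553, 0.0789]
tcp_rot: [180.0, 0.3, 4.4]
ft_force: [-0.8, 0.6, 0.4]
grip_width: 0.0851
gripper_force: 0.0
```

```bash
python3 go.py 630.5,155.5,2,4.4
```

```text
now [628.9 155.3  78.9] [179.96   0.32   4.43] grip 0.0851 t 24.57
630.5,155.5,2,4.4 turn z 0.03 then shift mm [ 1.6 -0.  76.9] j6 99
```

>>> step_arm(series=[[[0.0008,0,0.02,0,0,0,0.085],[0.0008,0,0.02,0,0,0,0.085],[0,0,0.02,0,0,0,0.085],[0,0,0.01,0,0,0,0.085],[0,0,0.006,0,0,0,0.085],[0,0,0,0,0,0,0.085],[0,0,0,0,0,0,0],[0,0,0,0,0,0,0],[0,0,0,0,0,0,0],[0,0,0,0,0,0,0],[0,0,0,0,0,0,0],[0,0,0,0,0,0,0],[0,0,0,0,0,0,0],[0,0,0,0,0,0,0]]], squeeze=30)

```text
t: 25.73
tcp_pos: [0.6329, 0.1559, 0.0071]
tcp_rot: [-180.0, -0.1, 4.4]
ft_force: [-0.9, -0.9, 6.2]
grip_width: 0.0386
gripper_force: 30.5
```

>>> step_arm(series=[[[0,0,-0.015,0,0,0,0],[0,0,-0.025,0,0,0,0],[0,0,-0.03,0,0,0,0],[0,0,-0.03,0,0,0,0],[0,0,0,0,0,0,0],[-0.0192,0.0223,0,0,0,0,0],[-0.0192,0.0223,0,0,0,0,0],[-0.0192,0.0223,0,0,0,0,0],[-0.0192,0.0223,0,0,0,0,0],[-0.0192,0.0223,0,0,0,0,0],[-0.0192,0.0223,0,0,0,0,0],[-0.0192,0.0223,0,0,0,0,0],[-0.0192,0.0223,0,0,0,0,0],[-0.0192,0.0223,0,0,0,0,0],[-0.0192,0.0223,0,0,0,0,0],[0,0,0,0,0,0,0],[0,0,0,0,0,0,0]]])

```text
t: 27.15
tcp_pos: [0.4573, -0.0823, 0.1055]
tcp_rot: [180.0, -0.0, 4.3]
ft_force: [0.8, -0.5, -1.2]
grip_width: 0.0386
gripper_force: 30.3
```

```bash
python3 go.py 458.5,-81,70,4.4; python3 look.py c8 458 -81 25; python3 - <<'E'
from h import *
s=[manip.sense()["tcp_pos"] for _ in range(5)]; print(np.round(np.array(s)*1000,1).tolist())
E
```

```text
now [457.3 -82.3 105.5] [ 1.80e+02 -3.00e-02  4.26e+00] grip 0.0386 t 27.15
458.5,-81,70,4.4 turn z -0.14 then shift mm [ 1.3 -1.2 35.5] j6 76
top crop origin 328 193 scale 8.0
side crop origin 299 204 scale 8.0
[[458.1, -81.1, 105.5], [458.1, -81.1, 105.5], [458.1, -81.1, 105.5], [458.1, -81.1, 105.5], [458.1, -81.1, 105.5]]
```

View pics/c8.png

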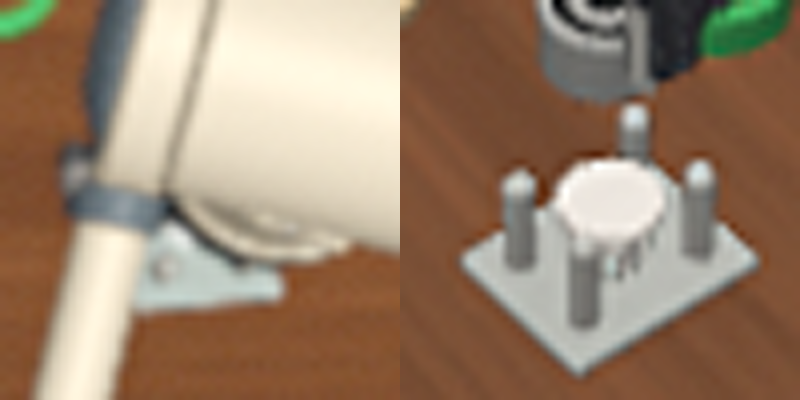

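Foot (side crop ~600,60) hangs over the magazine; follower disc at (609,198), post tops about (518,180), (634,110), (699,170). Comparing with predictions after lowering closer.

>>> step_arm(series=[[[0,0,0.02,0,0,0,0],[0,0,0.015,0,0,0,0],[0,0,0.01,0,0,0,0],[0,0,0,0,0,0,0],[0,0,0,0,0,0,0],[0,0,0,0,0,0,0]]])

```text
t: 27.75
tcp_pos: [0.4585, -0.0811, 0.0613]
tcp_rot: [180.0, -0.1, 4.5]
ft_force: [0.1, -0.6, -0.1]
grip_width: 0.0387
gripper_force: 30.3
```

```bash
python3 - <<'E'
from h import *
P=[]
for _ in range(6):
    im=manip.camera("side"); P.append(manip.sense()["tcp_pos"])
P=np.array(P)*1000; print(P.round(1).tolist()); t=P.mean(0)
q=[.4587,-.0813,np.radians(4.5)]; c,s=np.cos(q[2]),np.sin(q[2])
post=[[q[0]+c*x-s*y,q[1]+s*x+c*y,.043] for x in(-.023,.023) for y in(-.016,.016)]
pp=(proj("side",post)-[299,204]+.5)*8-.5; print("posts",pp.round())
print("follower",((proj("side",[[q[0],q[1],.032]])-[299,204]+.5)*8).round())
b=ring(.040,t[2]/1000-.007)+[t[0]/1000,t[1]/1000,0]; tp=b+[0,0,.024]
g=cv2.resize(im[193:239,293:353],None,fx=12,fy=12,interpolation=cv2.INTER_CUBIC)[:,:,::-1].copy()
for r in(b,tp): cv2.polylines(g,[np.round(((proj("side",r)-[293,193]+.5)*12)).astype(int)],True,(0,255,255),1)
for p in post: cv2.circle(g,tuple(np.round((proj("side",[p])[0]-[293,193]+.5)*12).astype(int)),4,(0,0,255),-1)
fr=ring(.033,.032)+[q[0],q[1],0]; cv2.polylines(g,[np.round(((proj("side",fr)-[293,193]+.5)*12)).astype(int)],True,(255,0,0),1)
cv2.imwrite("pics/c9.png",g)
E
```

```text
[[458.6, -81.3, 61.6], [458.6, -81.4, 61.6], [458.5, -81.5, 61.6], [458.4, -81.5, 61.4], [458.3, -81.5, 61.3], [458.1, -81.5, 61.1]]
posts [[179. 241.]
 [115. 180.]
 [297. 173.]
 [232. 114.]]
follower [[206. 201.]]
```

View pics/c9.png

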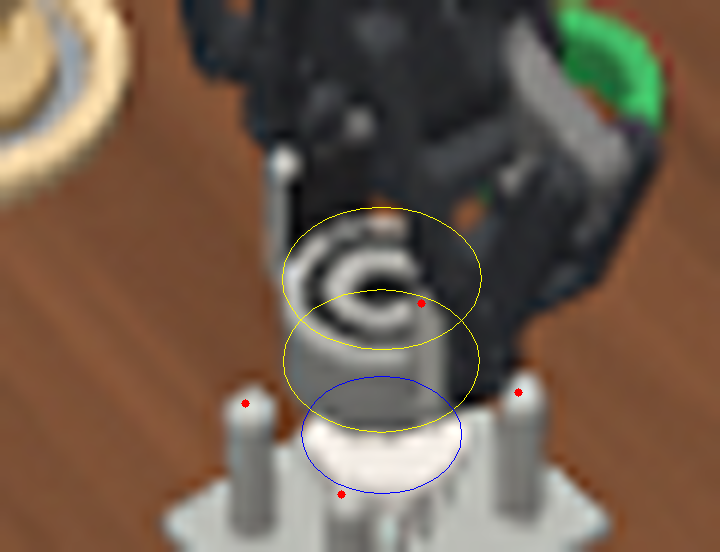

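Predicted posts/follower and foot outline agree with the image to within about 1 px (posts ~0.4 px right, same as foot). Lowering in stages with force checks.

>>> step_arm(series=[[[0,0,0.006,0,0,0,0],[0,0,0.006,0,0,0,0],[0,0,0.004,0,0,0,0],[0,0,0.003,0,0,0,0],[0,0,0,0,0,0,0]]])

```text
t: 28.47
tcp_pos: [0.4583, -0.0805, 0.0406]
tcp_rot: [-179.9, -0.1, 4.4]
ft_force: [4.7, 3.6, -2.8]
grip_width: 0.0383
gripper_force: 30.5
```

>>> step_arm(series=[[[0.001,-0.0008,0,0,0,0,0],[0,0,0,0,0,0,0]]])

```text
t: 28.63
tcp_pos: [0.4585, -0.0803, 0.0408]
tcp_rot: [-180.0, 0.1, 4.4]
ft_force: [1.0, 1.4, -1.6]
grip_width: 0.0389
gripper_force: 30.7
```

>>> step_arm(series=[[[0.0003,-0.0005,0.002,0,0,0,0],[0,0,0.002,0,0,0,0],[0,0,0.002,0,0,0,0],[0,0,0.002,0,0,0,0],[0,0,0,0,0,0,0]]])

```text
t: 29.05
tcp_pos: [0.4589, -0.0801, 0.0334]
tcp_rot: [180.0, 0.0, 4.4]
ft_force: [-1.0, 0.6, 2.6]
grip_width: 0.039
gripper_force: 31.1
```

Following down smoothly; push to the stop while held.

>>> step_arm(series=[[[0,0,0.002,0,0,0,0],[0,0,0.002,0,0,0,0],[0,0,0.002,0,0,0,0],[0,0,0,0,0,0,0]]])

```text
t: 29.38
tcp_pos: [0.4589, -0.0802, 0.0274]
tcp_rot: [180.0, 0.0, 4.4]
ft_force: [-0.8, 1.5, 3.4]
grip_width: 0.0383
gripper_force: 31.2
```

>>> step_arm(series=[[[0,0,0.001,0,0,0,0],[0,0,0,0,0,0,0],[0,0,0,0,0,0,0.045],[0,0,0,0,0,0,0.05],[0,0,0,0,0,0,0.06],[0,0,0,0,0,0,0.06],[0,0,0,0,0,0,0.06],[0,0,-0.015,0,0,0,0.06],[0,0,-0.025,0,0,0,0.06],[0,0,-0.015,0,0,0,0],[0,0,0,0,0,0,0],[0,0,0,0,0,0,0],[0,0,0,0,0,0,0],[0,0,0,0,0,0,0],[0,0,0,0,0,0,0],[0,0,0,0,0,0,0]]])

```text
t: 30.72
tcp_pos: [0.4585, -0.0799, 0.0804]
tcp_rot: [-180.0, 0.1, 4.4]
ft_force: [0.2, 0.3, -0.2]
grip_width: -0.0
gripper_force: 0.0
```

```bash
python3 go.py 458.9,-80.5,47,4.4; python3 look.py d1 458 -81 25
```

```text
now [458.5 -79.9  80.4] [-1.7997e+02  1.0000e-01  4.4200e+00] grip -0.0 t 30.72
458.9,-80.5,47,4.4 turn z 0.02 then shift mm [ 0.4  0.6 33.4] j6 76
top crop origin 328 193 scale 8.0
side crop origin 299 204 scale 8.0
```

View pics/d1.png

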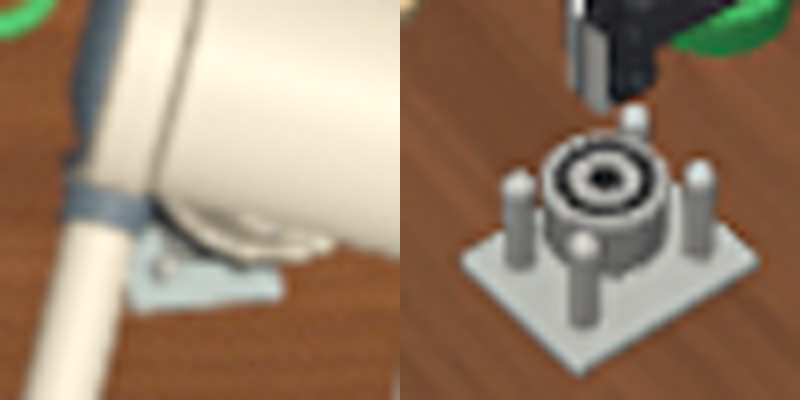

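Foot sits upright between the posts (side crop 605,185), nearly level with the tops. Pressing with closed fingers.

>>> step_arm(series=[[[0,0,0.015,0,0,0,0],[0,0,0.012,0,0,0,0],[0,0,0.005,0,0,0,0],[0,0,0.002,0,0,0,0],[0,0,0.001,0,0,0,0],[0,0,0.001,0,0,0,0],[0,0,0,0,0,0,0]]])

```text
t: 31.4
tcp_pos: [0.4592, -0.0801, 0.0458]
tcp_rot: [180.0, -0.0, 4.4]
ft_force: [-0.6, 0.3, 0.2]
grip_width: 0.0003
gripper_force: 0.0
```

>>> step_arm(series=[[[0,0,0.001,0,0,0,0],[0,0,0.001,0,0,0,0],[0,0,0.001,0,0,0,0],[0,0,0,0,0,0,0]]])

```text
t: 31.73
tcp_pos: [0.4595, -0.0802, 0.044]
tcp_rot: [180.0, -0.1, 4.4]
ft_force: [-2.0, 0.2, 6.5]
grip_width: 0.0003
gripper_force: 3.1
```

>>> step_arm(series=[[[0,0,0.001,0,0,0,0],[0,0,0.001,0,0,0,0],[0,0,0,0,0,0,0]]])

```text
t: 31.98
tcp_pos: [0.4598, -0.0803, 0.0439]
tcp_rot: [179.9, -0.1, 4.4]
ft_force: [-6.0, 2.1, 16.9]
grip_width: -0.0001
gripper_force: 8.0
```

Force 17 N with no further travel at z = 44 mm, so it is at the stop. Retract clear and check everything.

>>> step_arm(series=[[[0,0,-0.01,0,0,0,0],[0,0,-0.03,0,0,0,0],[0,0,-0.04,0,0,0,0],[0,0,-0.04,0,0,0,0],[0,0,-0.04,0,0,0,0],[0,-0.04,0,0,0,0,0],[0,-0.04,0,0,0,0,0],[0,-0.04,0,0,0,0,0],[0,-0.04,0,0,0,0,0],[0,-0.04,0,0,0,0,0],[0,-0.04,0,0,0,0,0],[0,-0.04,0,0,0,0,0],[0,-0.04,0,0,0,0,0],[0,0,0,0,0,0,0],[0,0,0,0,0,0,0]]])

```text
t: 33.23
tcp_pos: [0.4337, 0.2409, 0.2003]
tcp_rot: [180.0, 0.0, 4.7]
ft_force: [-0.7, 0.8, 0.2]
grip_width: 0.0002
gripper_force: 0.0
```

```bash
sed -i 's/foot=(279,166)/foot=(352,218)/;s/Z=dict(/Z=dict(foot=.02,/' m2.py; python3 m2.py; python3 - <<'E'
from h import *
im=manip.camera("top")[150:300,270:490]; cv2.imwrite("pics/d2.png",cv2.resize(im,(792,540),interpolation=cv2.INTER_CUBIC)[:,:,::-1])
E
```

```text
foot [('top', [np.float64(455.4), np.float64(-81.3), np.float64(0.36)], np.float64(0.077)), ('side', [np.float64(458.8), np.float64(-82.3), np.float64(0.386)], np.float64(0.103))]
magazine [('top', [np.float64(458.1), np.float64(-80.2), np.float64(0.098)], np.float64(0.041)), ('side', [np.float64(457.7), np.float64(-82.6), np.float64(-0.042)], np.float64(0.135))]
block [('top', [np.float64(514.7), np.float64(-401.3), np.float64(1.105)], np.float64(0.06)), ('side', [np.float64(518.1), np.float64(-400.1), np.float64(-0.517)], np.float64(0.033))]
handle [('top', [np.float64(399.3), np.float64(-247.1), np.float64(-0.2)], np.float64(0.111)), ('side', [np.float64(401.6), np.float64(-248.5), np.float64(-0.22)], np.float64(0.088))]
knob [('top', [np.float64(451.5), np.float64(85.0), np.float64(0.08)], np.float64(0.113)), ('side', [np.float64(454.7), np.float64(87.1), np.float64(0.015)], np.float64(0.059))]
```

View pics/d2.png

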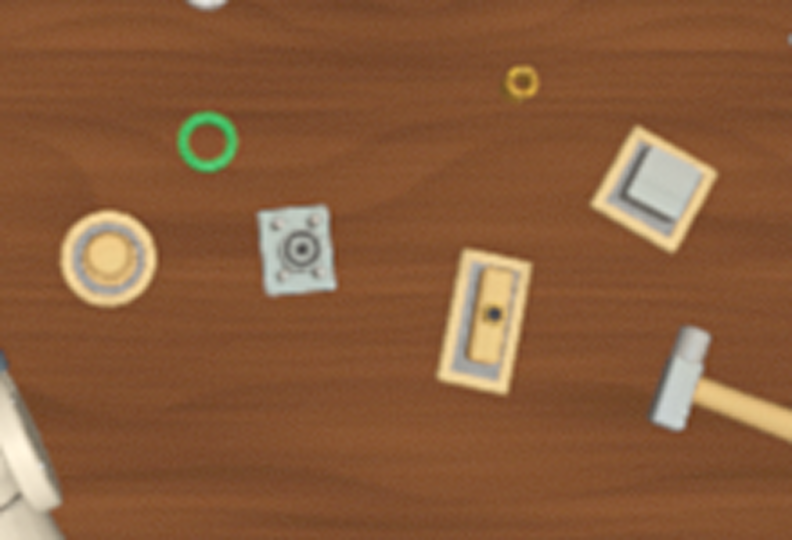

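All four sit in place: knob (110,257), foot between posts (300,250), handle (490,315), block (665,183). Every fit is within about 5 mm of its holder's centre.

```bash
python3 -c "
from rig import manip
print(manip.finish_job())"
```

```text
the job is handed in; nothing more can be done
None
```

I handed the job in at about 34 s on the robot's clock: the knob, T-handle and block sit in their holders and the foot is upright in the magazine. The foot was pressed until travel stopped at 17 N, all four measured within about 5 mm of centre, and no verdict came back.

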